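Find the rattling parts case and present it to the code reader

ROBOT

A 6-joint arm with a two-finger parallel gripper is mounted at the origin on a cart in front of the work surface, level with it; the furniture and walls round the work are solid. World frame = base frame: x ahead of the robot, y to its left, z up, the work surface at z = 0. Lengths are in mm, angles in rad, forces in N, time in s.
With the tool pointing down it reaches from about 350 to 875 mm from the base axis. Payload 4.2 kg.
Tool frame: the origin (TCP) lies midway between the tips of the shut fingers; the grasp point (between the pads) lies 19 mm behind it (tcp_to_grasp is the distance from the TCP to the grasp point, in mm); z points along the fingers, y is the line along which they close (so a half turn about z gives the same grasp; the last joint's range is limited). The gripper opens to 85 mm and grips with 20 to 120 N. Pads are 22 mm wide; open, the fingers measure 114 mm over their backs; the gripper's body (76 mm by 85 mm) begins 54 mm behind the grasp point. The pads swing forward as they close: fully open they stand 13 mm farther back than shut.
Start: joints at [1.493, 0.385, 0.008, 0, -1.194, -0.259], TCP at [206.51, 589.875, 231.312] pointing down, gripper open.
Joint ranges: [-3.14, 3.14], [-1.21, 2.06], [-1.07, 1.41], [-3.16, 2.05], [-2.99, -0.16], [-3.1, 3.1]. Speed limits (rad/s): [2.79, 2.79, 3.14, 3.14, 3.14, 3.14].

INTERFACE

Orientations are given as a unit quaternion [x, y, z, w].
In Python, from bench import read_state, get_image, job_done, tcp_to_grasp gives the robot as it stands.
- The arm moves only by the tool jog_arm, never from a script. Its argument "plan" is a list of rows, each a list of 3 entries, a list of its own where there are three numbers: the finger opening in mm, from 0 to 85.4, then the shift along the tool's x, y, z as a fraction of full scale, then the turn, a rotation vector about the tool's x, y, z as a fraction of full scale. A call has 1 to 10 rows; each row is the pose to reach, as a shift and turn from the pose commanded when the call began, along the tool's axes at that moment; what a row does not reach only later rows make up. Full scale, the value 1, is 0.1 m for a shift and 60 degrees for a turn. A row lasts 1/8 s, in which the tool goes at most 62.5 mm and 10.7 degrees, less where a joint would pass 70% of its speed; a pose out of reach is approached as far as the arm can. A call with a number of a shift or a turn outside -1 to 1 is refused whole. A call with a gripper value outside its range is refused whole. The fingers move at their own pace and stop on an object; the grip force is fixed at half the most. Time passes only in rows, so rows that repeat a pose let the fingers close. It gives the time, the measured TCP pose, the force, the opening and the grip force at its end, in the units of the state.
- read_state(): the state, without advancing time (a new reading comes with each control period).
- get_image(name): name is "scene" or "side" or "wrist"; returns a dict with "img" (480x640x3 uint8, red, green, blue), "range_z" (480x640 float32, mm along the optical axis (not along the pixel's ray), 0 where there is no reading), "intrinsics" (3x3 intrinsics, pixels), "distortion" ([k1, k2, p1, p2, k3] as OpenCV has them; the pictures are not rectified), "extrinsics" (4x4, takes a point from camera to world coordinates); the wrist camera has in their place "tool_from_camera" (4x4, takes a point from camera to tool coordinates, whose origin is the TCP and whose axes are the flange's). Camera axes: x right, y down, z forward; pixel columns grow to the right and rows downward; lengths in mm; the calibration is good to about 2 mm. A picture is of the moment at which its call begins: read the wrist's pose just before it.
- job_done(): hands the job in; it is judged then, once.
The state is a dict: "clock": time; "joints": joint angles; "joint_vel": joint speeds; "joint_efforts": joint torques, N m; "position": TCP position; "ee_rot": TCP orientation; "contact_force": force on the tool from outside, world axes, zero at the start; "wrist_torque": the same for the moment, N m; "gripper_width": finger opening in mm; "grasp_force": force on a finger pad.
Only numpy, scipy, OpenCV 4.12 (cv2) and the standard library are available. Lean on these libraries where they do the work, as an engineer would, in place of code of your own. Each camera call takes 0.05 s, during which the arm holds its last target. There are 200 camera calls.

TASK

One of the three sealed orange-lidded parts cases has a part loose inside. Lift them clear of the bench one at a time and shake them briskly to and fro lengthwise, without dropping or tipping them over, until you know which one rattles, setting each silent one back down upright where it stood and leaving everything else undisturbed. Never bring a silent case over the code reader; present the rattling one to it, held level and still about a hand's breadth above the middle of its window without touching it, and finish while still holding it there.

Things in the scene. Friction and masses are not known exactly. Their poses are not given: they have to be found in the camera images.
- case_a_center (a point): centre (24 mm above the underside) of the first sealed plastic parts case, black with orange lid, 110 (its x) x 62 (its y) x 48 mm high, upright on the bench, z up. Grip from above across the 62 mm (its y): those two sides are flat and plain; latches at the -x end, hinges at the +x end; the lid stays shut. The three look alike and weigh 0.40 to 0.50 kg, contents (0.3 kg) included
- case_b_center (a point): centre (24 mm above the underside) of the second sealed plastic parts case, black with orange lid, 110 (its x) x 62 (its y) x 48 mm high, upright on the bench, z up. Grip from above across the 62 mm (its y): those two sides are flat and plain; latches at the -x end, hinges at the +x end; the lid stays shut. The three look alike and weigh 0.40 to 0.50 kg, contents (0.3 kg) included
- case_c_center (a point): centre (24 mm above the underside) of the third sealed plastic parts case, black with orange lid, 110 (its x) x 62 (its y) x 48 mm high, upright on the bench, z up. Grip from above across the 62 mm (its y): those two sides are flat and plain; latches at the -x end, hinges at the +x end; the lid stays shut. The three look alike and weigh 0.40 to 0.50 kg, contents (0.3 kg) included
- case_a: the first case itself; origin at the middle of its underside, axes as for its centre. In one of the three, a different one from start to start, the 0.3 kg content is loose: it rolls freely on the flat floor inside, up to 39 mm either way from the middle along x (16 mm along y), and knocks on the end walls when shaken along x or tilted
- case_b: the second case itself; origin at the middle of its underside, axes as for its centre. In the two silent cases the content of the same mass sits firmly at the middle and does not shift
- case_c: the third case itself; origin at the middle of its underside, axes as for its centre. Shaken along its x (strokes of some 100 mm) or rocked, a silent case answers smoothly; the loose content knocks and stays off-centre, so the moment on the tool changes by up to 0.2 N m
- reader: flat white code reader, 110 x 110 x 36 mm, fixed to the bench, with a dark glass window in its top; origin at the middle of its underside, z up
- reader_window (a point): middle of the reader's 80 x 80 mm window, in its top face, 36 mm above the bench
- pen_pot: green pen pot with pens, 70 mm across, 151 mm tall; bystander; origin at the middle of its underside
- headset_puck: round black speaker puck, 94 mm across, 32 mm tall; bystander; origin at the middle of its underside
- screw_tub: round black screw-top tub, 37 mm across, 42 mm tall; bystander; origin at the middle of its underside

How it is judged (in metres and radians):
On the way, in this order (a step that is already met when the one before it is completed fails the run):
1. the case with the loose part is raised off the bench (more than 26 mm) and shaken so that the part runs to one end (((distance between loose_part and case_a_center below 0.055 m and height (world z) of case_a_center above 0.05 m and (x of loose_part in the frame of case_a above 0.026 m or x of loose_part in the frame of case_a below -0.026 m)) or (distance between loose_part and case_b_center below 0.055 m and height (world z) of case_b_center above 0.05 m and (x of loose_part in the frame of case_b above 0.026 m or x of loose_part in the frame of case_b below -0.026 m)) or (distance between loose_part and case_c_center below 0.055 m and height (world z) of case_c_center above 0.05 m and (x of loose_part in the frame of case_c above 0.026 m or x of loose_part in the frame of case_c below -0.026 m)))).
2. still raised, the part runs back through the middle (((distance between loose_part and case_a_center below 0.055 m and height (world z) of case_a_center above 0.05 m and x of loose_part in the frame of case_a between -0.018 and 0.018 m) or (distance between loose_part and case_b_center below 0.055 m and height (world z) of case_b_center above 0.05 m and x of loose_part in the frame of case_b between -0.018 and 0.018 m) or (distance between loose_part and case_c_center below 0.055 m and height (world z) of case_c_center above 0.05 m and x of loose_part in the frame of case_c between -0.018 and 0.018 m))).
3. still raised, the part runs to an end again (((distance between loose_part and case_a_center below 0.055 m and height (world z) of case_a_center above 0.05 m and (x of loose_part in the frame of case_a above 0.026 m or x of loose_part in the frame of case_a below -0.026 m)) or (distance between loose_part and case_b_center below 0.055 m and height (world z) of case_b_center above 0.05 m and (x of loose_part in the frame of case_b above 0.026 m or x of loose_part in the frame of case_b below -0.026 m)) or (distance between loose_part and case_c_center below 0.055 m and height (world z) of case_c_center above 0.05 m and (x of loose_part in the frame of case_c above 0.026 m or x of loose_part in the frame of case_c below -0.026 m)))).
At the end, for the whole second after the job is handed in: The gripper holds the rattling case still, level within 15 degrees, centre within 40 mm of the window's centre from above, underside 30 to 170 mm above it, not touching the reader. Each silent case stands upright within 60 mm of where it stood, untouched (((distance between loose_part and case_a_center below 0.055 m and horizontal distance between case_a_center and reader_window below 0.04 m and z of case_a_center in the frame of reader between 0.09 and 0.23 m and angle between case_a's own z axis and vertical below 0.26 rad and contact force between the fingers and case_a above 1 N and contact force between case_a and reader below 0.1 N and linear speed of case_a below 0.03 m/s and angular speed of case_a below 0.2 rad/s and height (world z) of each of case_b_center, case_c_center below 0.03 m and angle between each of case_b, case_c's own z axis and vertical below 0.1 rad and distance of each of case_b_center, case_c_center from where it was at the start of the episode below 0.06 m and linear speed of each of case_b, case_c below 0.02 m/s and contact force between the fingers and case_b below 0.1 N and contact force between the fingers and case_c below 0.1 N) or (distance between loose_part and case_b_center below 0.055 m and horizontal distance between case_b_center and reader_window below 0.04 m and z of case_b_center in the frame of reader between 0.09 and 0.23 m and angle between case_b's own z axis and vertical below 0.26 rad and contact force between the fingers and case_b above 1 N and contact force between case_b and reader below 0.1 N and linear speed of case_b below 0.03 m/s and angular speed of case_b below 0.2 rad/s and height (world z) of each of case_a_center, case_c_center below 0.03 m and angle between each of case_a, case_c's own z axis and vertical below 0.1 rad and distance of each of case_a_center, case_c_center from where it was at the start of the episode below 0.06 m and linear speed of each of case_a, case_c below 0.02 m/s and contact force between the fingers and case_a below 0.1 N and contact force between the fingers and case_c below 0.1 N) or (distance between loose_part and case_c_center below 0.055 m and horizontal distance between case_c_center and reader_window below 0.04 m and z of case_c_center in the frame of reader between 0.09 and 0.23 m and angle between case_c's own z axis and vertical below 0.26 rad and contact force between the fingers and case_c above 1 N and contact force between case_c and reader below 0.1 N and linear speed of case_c below 0.03 m/s and angular speed of case_c below 0.2 rad/s and height (world z) of each of case_a_center, case_b_center below 0.03 m and angle between each of case_a, case_b's own z axis and vertical below 0.1 rad and distance of each of case_a_center, case_b_center from where it was at the start of the episode below 0.06 m and linear speed of each of case_a, case_b below 0.02 m/s and contact force between the fingers and case_a below 0.1 N and contact force between the fingers and case_b below 0.1 N))); the arm keeps its last pose, push and grip.
It fails at once if the pen pot, speaker puck or screw tub is disturbed (moved more than 30 mm) (distance of any of pen_pot, headset_puck, screw_tub from where it was at the start of the episode above 0.03 m).
It fails at once if a silent case is held over the reader (within 60 mm of the window's centre, seen from above) ((not (distance between loose_part and case_a_center below 0.055 m) and horizontal distance between case_a_center and reader_window below 0.06 m) or (not (distance between loose_part and case_b_center below 0.055 m) and horizontal distance between case_b_center and reader_window below 0.06 m) or (not (distance between loose_part and case_c_center below 0.055 m) and horizontal distance between case_c_center and reader_window below 0.06 m)).
It fails at once if a case is dropped or thrown (faster than 1.2 m/s) (linear speed of any of case_a, case_b, case_c above 1.2 m/s).
It fails at once if a case is tipped over (more than 70 degrees) (angle between any of case_a, case_b, case_c's own z axis and vertical above 1.22 rad).
It also fails if it takes over 72 s, if anything falls off the work surface, if the arm or the gripper's body presses on something with over 40 N, if the wrist force passes 120 N, or if a joint passes its speed limit or range.

## Working session

There is one attempt and no reset: what is moved stays moved. The work goes in short steps, Python scripts to look and compute and a tool call to move; the robot and the scene stay as the last step left them, time stands still between calls to the robot, and variables do not carry over. Pictures are saved under pics/ and viewed, at most 10 in all, crops included, and the job is handed in when it is done.

Besides the shell and the picture viewer there is one more tool, called as a command line: name --argument value ..., lists and objects as JSON in quotes. jog_arm: Moves the arm, as the interface text tells. Its arguments: {"type":"object","properties":{"plan":{"type":"array"}},"required":["plan"]}

```bash
mkdir -p pics; ls; cat > h.py <<'E'
import numpy as np, cv2
from bench import read_state,get_image,job_done,tcp_to_grasp
from scipy.spatial.transform import Rotation as R
def pts(d,T=None):
    T=d['extrinsics'] if T is None else T
    h,w=d['range_z'].shape
    u,v=np.meshgrid(np.arange(w),np.arange(h))
    n=cv2.undistortPoints(np.stack([u,v],-1).reshape(-1,1,2).astype(np.float32),np.array(d['intrinsics']),np.array(d['distortion'])).reshape(h,w,2)
    z=d['range_z'][...,None]
    p=np.concatenate([n*z,z],-1)
    T=np.array(T)
    P=p@T[:3,:3].T+T[:3,3]
    P[d['range_z']==0]=np.nan
    return P
def toolT(s):
    T=np.eye(4);T[:3,:3]=R.from_quat(s['ee_rot']).as_matrix();T[:3,3]=s['position'];return T
E
python3 - <<'E'
from h import *
s=read_state();print(s,tcp_to_grasp)
a=get_image('scene');b=get_image('side')
cv2.imwrite('pics/scene.png',a['img'][...,::-1]);cv2.imwrite('pics/side.png',b['img'][...,::-1])
np.save('a.npy',a,allow_pickle=True);np.save('b.npy',b,allow_pickle=True)
for n,d in(('scene',a),('side',b)):
    P=pts(d);hsv=cv2.cvtColor(d['img'],cv2.COLOR_RGB2HSV)
    m=cv2.inRange(hsv,(5,140,90),(22,255,255))
    k,l,st,c=cv2.connectedComponentsWithStats(m)
    for i in range(1,k):
        if st[i,4]<80: continue
        q=P[l==i]; q=q[~np.isnan(q[:,0])]
        if len(q)<30: continue
        zt=np.percentile(q[:,2],90); t=q[abs(q[:,2]-zt)<6]
        r=cv2.minAreaRect(t[:,:2].astype(np.float32))
        print(n,c[i].round(),st[i,4],zt.round(1),np.round(r[0]),np.round(r[1]),round(r[2],1))
E
```

```text
pics
{'clock': 0.0, 'joints': array([ 1.49260537e+00,  3.85548323e-01,  6.57089760e-03, -4.57013953e-04,
       -1.19399708e+00, -2.58587178e-01]), 'joint_vel': array([-3.53816991e-05, -2.48450509e-04,  1.76307302e-04, -1.23340541e-03,
       -3.62664717e-04, -2.86678407e-04]), 'joint_efforts': array([-2.97968199e-04, -3.92282903e+01,  1.88402277e+01,  4.18622553e+00,
       -4.59313320e-03,  9.82347856e-07]), 'position': array([206.33636908, 589.31884749, 230.21129288]), 'ee_rot': array([ 9.85841289e-01, -1.67677431e-01, -1.13420987e-04,  1.10379113e-03]), 'contact_force': array([ 0.95529312, -1.09303544, -0.54758114]), 'wrist_torque': array([-0.01390131,  0.01912164,  0.00748615]), 'grasp_force': 0.0, 'gripper_width': 85.0606409391464} 18.700000000000003
scene [210. 229.] 724 48.9 [456. 319.] [111.  64.] 12.6
scene [318. 301.] 1235 48.8 [445. -84.] [ 62. 111.] 89.1
scene [421. 336.] 1455 48.6 [ 509. -297.] [111.  62.] 12.6
side [344. 185.] 724 49.4 [ 511. -294.] [108.  62.] 12.8
side [372. 235.] 1103 49.3 [447. -82.] [109.  65.] 0.6
side [386. 391.] 1676 50.1 [446. 318.] [85. 61.] 12.4
```

View pics/scene.png

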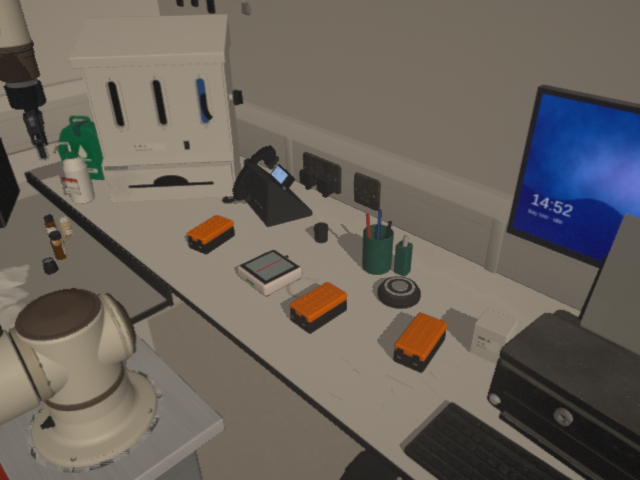

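View pics/side.png

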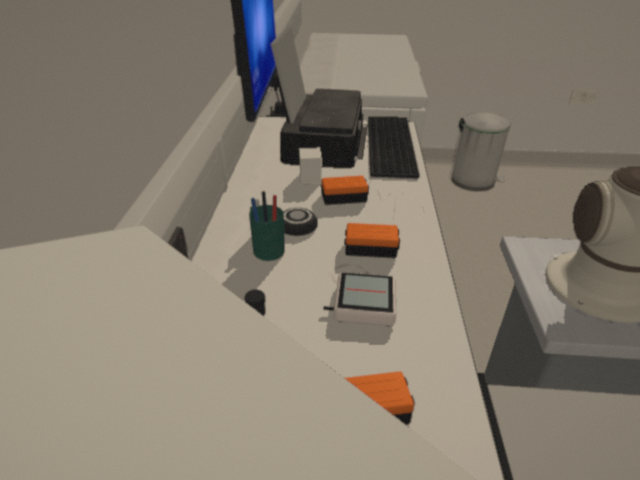

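```bash
python3 - <<'E'
from h import *
for f in 'ab':
    d=np.load(f+'.npy',allow_pickle=True).item();P=pts(d)
    x,y,z=P[...,0],P[...,1],P[...,2]
    m=((z>15)&(z<400)&(x>250)&(x<900)&(abs(y)<700)).astype(np.uint8)
    m=cv2.morphologyEx(m,cv2.MORPH_OPEN,np.ones((3,3)))
    k,l,st,c=cv2.connectedComponentsWithStats(m)
    for i in range(1,k):
        if st[i,4]<60: continue
        q=P[l==i]; zt=np.percentile(q[:,2],95);t=q[abs(q[:,2]-zt)<6]
        r=cv2.minAreaRect(t[:,:2].astype(np.float32))
        print(f,c[i].round(),st[i,4],zt.round(),np.round(r[0]),np.round(r[1]),round(r[2],1),d['img'][l==i].mean(0).round())
E
```

```text
a [424. 208.] 106152 377.0 [785. 147.] [ 427. 1250.] 14.7 [92. 89. 90.]
a [210. 232.] 1020 49.0 [456. 319.] [111.  65.] 12.6 [125.  65.  21.]
a [321. 230.] 191 43.0 [658. 128.] [38. 33.] 65.8 [49. 46. 43.]
a [403. 254.] 479 87.0 [ 692. -111.] [6. 9.] 38.7 [54. 71. 60.]
a [269. 270.] 1634 37.0 [459.  92.] [107. 107.] 87.7 [108. 102.  92.]
a [399. 290.] 898 31.0 [ 613. -163.] [79. 77.] 17.6 [72. 67. 61.]
a [318. 305.] 1630 49.0 [445. -84.] [113.  63.] 0.2 [132.  67.  24.]
a [420. 340.] 1853 49.0 [ 510. -297.] [112.  62.] 12.3 [132.  67.  22.]
a [437. 463.] 67 18.0 [ 320. -471.] [14. 16.] 0.7 [37. 35. 33.]
b [167. 136.] 50671 387.0 [ 801. -183.] [1005.  126.] 89.6 [109. 103.  96.]
b [395. 138.] 66 20.0 [ 362. -646.] [106.  15.] 89.5 [36. 34. 32.]
b [402. 140.] 75 20.0 [ 341. -638.] [ 15. 115.] 1.4 [36. 34. 32.]
b [409. 142.] 91 20.0 [ 320. -623.] [ 15. 148.] 0.0 [40. 38. 36.]
b [344. 188.] 1034 50.0 [ 510. -294.] [109.  62.] 12.2 [125.  66.  33.]
b [276. 225.] 2454 122.0 [671. -49.] [40. 55.] 34.8 [51. 59. 53.]
b [372. 238.] 1505 50.0 [446. -83.] [110.  67.] 0.2 [134.  71.  35.]
b [366. 297.] 2735 37.0 [461.  94.] [108. 107.] 86.4 [112. 107.  98.]
b [256. 300.] 360 44.0 [660. 128.] [36. 35.] 64.5 [46. 43. 41.]
b [387. 392.] 1868 50.0 [445. 318.] [84. 63.] 13.1 [170.  89.  43.]
```

The two views show the orange cases in the scene picture at px (210,230), (318,300) and (420,336), and the reader at (269,270). I'll check clearances around each case before moving.

```bash
python3 - <<'E'
from h import *
P=np.concatenate([pts(np.load(f+'.npy',allow_pickle=True).item()).reshape(-1,3) for f in 'ab'])
P=P[(P[:,2]>25)&(P[:,2]<450)]
# max height map, 50mm cells
for X in range(250,800,50):
    print(X,[int(np.max(P[(P[:,0]>=X)&(P[:,0]<X+50)&(P[:,1]>=Y)&(P[:,1]<Y+50),2],initial=0)) for Y in range(-450,650,50)])
E
```

```text
250 [0, 0, 0, 0, 0, 0, 0, 0, 0, 0, 0, 0, 0, 0, 0, 0, 0, 0, 0, 0, 0, 0]
300 [0, 0, 0, 0, 0, 0, 0, 0, 0, 0, 0, 0, 0, 0, 0, 0, 0, 0, 0, 0, 0, 0]
350 [0, 0, 0, 0, 0, 0, 50, 50, 0, 0, 0, 0, 0, 0, 0, 48, 0, 0, 0, 0, 0, 0]
400 [0, 0, 0, 42, 0, 0, 50, 51, 47, 37, 38, 39, 26, 0, 51, 51, 0, 0, 0, 0, 0, 417]
450 [74, 0, 50, 51, 0, 0, 50, 51, 49, 38, 39, 38, 0, 0, 51, 51, 48, 0, 0, 0, 418, 426]
500 [116, 0, 51, 51, 0, 0, 43, 46, 0, 37, 38, 38, 0, 0, 45, 49, 47, 0, 0, 415, 426, 437]
550 [77, 76, 49, 49, 42, 32, 30, 0, 0, 0, 0, 0, 0, 0, 0, 0, 0, 0, 407, 425, 435, 445]
600 [77, 77, 0, 0, 26, 34, 33, 100, 151, 0, 0, 45, 0, 0, 128, 129, 128, 120, 423, 433, 444, 449]
650 [0, 0, 0, 0, 0, 27, 99, 135, 143, 0, 0, 44, 0, 124, 127, 127, 157, 153, 428, 440, 449, 449]
700 [449, 449, 449, 0, 0, 0, 76, 75, 0, 0, 0, 0, 0, 43, 62, 128, 160, 158, 294, 443, 449, 448]
750 [124, 137, 436, 162, 133, 138, 137, 148, 149, 153, 140, 140, 132, 160, 138, 145, 134, 154, 155, 143, 440, 448]
```

jog_arm --plan '[[85,[0.4,0.21,0],[0,0,0]],[85,[0.81,0.43,0],[0,0,0]],[85,[0.81,0.43,0],[0,0,0]]]'

```text
clock: 0.48
position: [270.2, 520.2, 231.1]
ee_rot: [0.986, -0.169, -0.0, 0.001]
contact_force: [0.0, 0.3, -0.2]
gripper_width: 85.0
grasp_force: 0.0
```

jog_arm --plan '[[85,[0.4,0.21,0],[0,0,0]],[85,[0.8,0.43,0],[0,0,0]]]'

```text
clock: 0.72
position: [330.2, 455.3, 230.8]
ee_rot: [0.986, -0.167, -0.0, 0.0]
contact_force: [0.0, 0.4, 0.3]
gripper_width: 85.1
grasp_force: 0.0
```

jog_arm --plan '[[85,[0.4,0.21,0],[0,0,0]],[85,[0.8,0.43,0],[0,0,0]]]'

```text
clock: 0.98
position: [391.8, 387.9, 231.0]
ee_rot: [0.986, -0.167, -0.0, 0.0]
contact_force: [1.3, 0.4, -0.4]
gripper_width: 84.7
grasp_force: 0.0
```

jog_arm --plan '[[85,[0.4,0.21,0.2],[0,0,-0.13]],[85,[0.8,0.43,0.4],[0,0,-0.26]],[85,[0.8,0.43,0.4],[0,0,-0.4]],[85,[0.8,0.43,0.4],[0,0,-0.53]],[85,[0.8,0.43,0.4],[0,0,-0.53]]]'

```text
clock: 1.6
position: [452.5, 321.8, 190.9]
ee_rot: [0.994, 0.108, -0.0, 0.0]
contact_force: [-0.3, 0.8, -0.7]
gripper_width: 84.9
grasp_force: 0.0
```

```bash
cat > w.py <<'E'
from h import *
import sys
s=read_state();d=get_image('wrist');T=toolT(s)
cv2.imwrite(f'pics/{sys.argv[1]}.png',d['img'][...,::-1])
P=pts(d,T@np.array(d['tool_from_camera']))
m=cv2.inRange(cv2.cvtColor(d['img'],cv2.COLOR_RGB2HSV),(5,140,90),(22,255,255))
k,l,st,c=cv2.connectedComponentsWithStats(m);i=1+st[1:,4].argmax()
q=P[l==i];t=q[abs(q[:,2]-np.nanpercentile(q[:,2],80))<6]
r=cv2.minAreaRect(t[:,:2].astype(np.float32));b=c[i]
print('case',np.round(r[0],1),np.round(r[1]),round(r[2],1),'z',np.median(t[:,2]).round(1),'box',st[i])
print('tcp',s['position'].round(1),'tool x yaw',np.degrees(np.arctan2(T[1,0],T[0,0])).round(1),'tilt',T[:3,2].round(3))
dl=T[:3,:3].T@np.array([r[0][0]-s['position'][0],r[0][1]-s['position'][1],5-s['position'][2]])
print('tool-frame shift to grasp',dl.round(1))
E
python3 w.py w1
```

```text
case [458.4 319.8] [109.  61.] 12.6 z 48.7 box [  279   147    84   140 11148]
tcp [452.5 321.8 190.9] tool x yaw 12.4 tilt [-0. -0. -1.]
tool-frame shift to grasp [  5.4   3.1 185.9]
```

jog_arm --plan '[[85,[0.03,0.02,0.5],[0,0,0]],[85,[0.05,0.03,1.0],[0,0,0]],[85,[0.05,0.03,1.0],[0,0,0]]]'

```text
clock: 2.02
position: [456.1, 317.7, 87.8]
ee_rot: [0.994, 0.108, -0.003, 0.003]
contact_force: [0.7, -0.3, 0.8]
gripper_width: 85.2
grasp_force: 0.0
```

jog_arm --plan '[[85,[0,0,0.3],[0,0,0]],[85,[0,0,0.6],[0,0,0]],[85,[0,0,0.86],[0,0,0]],[85,[0,0,0.86],[0,0,0]]]'

```text
clock: 2.52
position: [458.3, 320.1, 5.7]
ee_rot: [0.994, 0.109, -0.0, 0.0]
contact_force: [-0.1, 0.7, 0.5]
gripper_width: 84.9
grasp_force: 0.0
```

jog_arm --plan '[[50,[0,0,0],[0,0,0]],[50,[0,0,0],[0,0,0]],[50,[0,0,0],[0,0,0]],[50,[0,0,0],[0,0,0]],[50,[0,0,0],[0,0,0]]]'

```text
clock: 3.15
position: [459.4, 321.0, 7.8]
ee_rot: [0.994, 0.109, 0.002, -0.001]
contact_force: [-1.9, 0.1, 6.6]
gripper_width: 61.3
grasp_force: 67.6
```

jog_arm --plan '[[50,[0,0,-0.3],[0,0,0]],[50,[0,0,-0.6],[0,0,0]],[50,[0,0,-1],[0,0,0]],[50,[0,0,-1],[0,0,0]],[50,[0,0,-1],[0,0,0]]]'

```text
clock: 3.78
position: [457.0, 318.7, 104.3]
ee_rot: [0.994, 0.108, -0.001, 0.0]
contact_force: [-1.0, -0.3, -5.2]
gripper_width: 61.3
grasp_force: 68.9
```

```bash
cat > t.py <<'E'
from h import *
s=read_state();T=toolT(s)
print(s['clock'],s['position'].round(1),'F',s['contact_force'].round(2),'M tool axes',(T[:3,:3].T@s['wrist_torque']).round(3),'w',s['gripper_width'].round(1),s['grasp_force'].round(),'tilt',T[:3,2].round(3))
E
python3 t.py
```

```text
Traceback (most recent call last):
  File "t.py", line 3, in <module>
    print(s['clock'],s['position'].round(1),'F',s['contact_force'].round(2),'M tool axes',(T[:3,:3].T@s['wrist_torque']).round(3),'w',s['gripper_width'].round(1),s['grasp_force'].round(),'tilt',T[:3,2].round(3))
                                                                                                                                      ^^^^^^^^^^^^^^^^^^^^^^^^
AttributeError: 'float' object has no attribute 'round'
```

```bash
sed -i "s/s\['gripper_width'\].round(1)/round(s['gripper_width'],1)/;s/s\['grasp_force'\].round()/round(s['grasp_force'])/" t.py; python3 t.py
```

```text
3.775 [457.  318.7 104.3] F [-1.04 -0.27 -5.19] M tool axes [-0.023 -0.053 -0.002] w 61.3 69 tilt [-0.002 -0.001 -1.   ]
```

jog_arm --plan '[[50,[0.5,0,0],[0,0,0]],[50,[0,0,0],[0,0,0]],[50,[-0.5,0,0],[0,0,0]],[50,[0,0,0],[0,0,0]],[50,[0.5,0,0],[0,0,0]],[50,[0,0,0],[0,0,0]],[50,[-0.5,0,0],[0,0,0]],[50,[-0.5,0,0],[0,0,0]],[50,[-0.5,0,0],[0,0,0]],[50,[-0.5,0,0],[0,0,0]]]'

```text
clock: 5.03
position: [409.9, 309.1, 104.9]
ee_rot: [0.994, 0.109, -0.0, 0.0]
contact_force: [-0.0, -0.1, -4.2]
gripper_width: 61.2
grasp_force: 73.8
```

```bash
python3 t.py
```

```text
5.025 [409.9 309.1 104.9] F [-0.05 -0.13 -4.25] M tool axes [-0.052  0.075 -0.016] w 61.2 74 tilt [-0. -0. -1.]
```

jog_arm --plan '[[50,[0.5,0,0],[0,0,0]],[50,[1.0,0,0],[0,0,0]],[50,[0.5,0,0],[0,0,0]],[50,[0,0,0],[0,0,0]],[50,[0.5,0,0],[0,0,0]],[50,[0.5,0,0],[0,0,0]],[50,[0.5,0,0],[0,0,0]],[50,[0.5,0,0],[0,0,0]]]'

```text
clock: 6.02
position: [458.2, 319.5, 105.2]
ee_rot: [0.994, 0.109, -0.0, -0.0]
contact_force: [0.6, 0.0, -4.9]
gripper_width: 61.2
grasp_force: 74.5
```

```bash
python3 t.py
```

```text
6.025 [458.2 319.5 105.2] F [ 0.63  0.03 -4.86] M tool axes [-0.062  0.048 -0.007] w 61.2 75 tilt [-0.  0. -1.]
```

jog_arm --plan '[[50,[0,0,0],[0,0.15,0]],[50,[0,0,0],[0,0.15,0]],[50,[0,0,0],[0,0.15,0]],[50,[0,0,0],[0,0.15,0]],[50,[0,0,0],[0,0.0,0]],[50,[0,0,0],[0,0.0,0]],[50,[0,0,0],[0,0.0,0]]]'

```text
clock: 6.9
position: [458.7, 319.6, 105.1]
ee_rot: [0.994, 0.108, 0.001, -0.0]
contact_force: [-0.6, 0.2, -5.0]
gripper_width: 61.0
grasp_force: 74.6
```

```bash
python3 t.py
```

```text
6.9 [458.7 319.6 105.1] F [-0.58  0.24 -4.99] M tool axes [-0.088  0.006  0.025] w 61.0 75 tilt [ 0.002  0.    -1.   ]
```

jog_arm --plan '[[50,[0,0,0],[0,-0.15,0]],[50,[0,0,0],[0,-0.15,0]],[50,[0,0,0],[0,-0.15,0]],[50,[0,0,0],[0,-0.15,0]],[50,[0,0,0],[0,0.0,0]],[50,[0,0,0],[0,0.0,0]],[50,[0,0,0],[0,0.0,0]]]'

```text
clock: 7.78
position: [458.0, 320.0, 106.1]
ee_rot: [0.994, 0.109, 0.0, -0.0]
contact_force: [-0.0, 0.3, -4.2]
gripper_width: 61.5
grasp_force: 74.3
```

```bash
python3 t.py
```

```text
7.775 [458.  320.  106.1] F [-0.05  0.33 -4.2 ] M tool axes [ 0.009 -0.072  0.02 ] w 61.5 74 tilt [ 0.001  0.001 -1.   ]
```

```bash
cat > avg.py <<'E'
from h import *
M=[];F=[]
for i in range(10):
    get_image('wrist');s=read_state();A=toolT(s)[:3,:3].T
    M.append(A@s['wrist_torque']);F.append(s['contact_force'])
print(s['clock'],s['position'].round(1),'F',np.mean(F,0).round(2),'M',np.mean(M,0).round(3),'sd',np.std(M,0).round(3),'My',np.array(M)[:,1].round(2))
E
python3 avg.py
```

```text
8.275 [458.3 319.6 105.2] F [ 0.36 -0.05 -4.5 ] M [-0.04  -0.034  0.019] sd [0.039 0.023 0.039] My [-0.05 -0.02 -0.04  0.01 -0.02 -0.02 -0.03 -0.04 -0.08 -0.05]
```

jog_arm --plan '[[50,[0,0,0],[0,0.15,0]],[50,[0,0,0],[0,0.15,0]],[50,[0,0,0],[0,0.15,0]],[50,[0,0,0],[0,0.15,0]],[50,[0,0,0],[0,0.15,0]],[50,[0,0,0],[0,0.15,0]]]'

```text
clock: 9.02
position: [458.7, 320.0, 105.5]
ee_rot: [0.991, 0.108, 0.078, -0.009]
contact_force: [0.3, 0.0, -5.2]
gripper_width: 61.5
grasp_force: 74.8
```

```bash
python3 avg.py
```

```text
9.525 [458.2 319.6 105.3] F [ 0.23  0.14 -5.05] M [-0.001 -0.401 -0.   ] sd [0.026 0.041 0.016] My [-0.38 -0.44 -0.38 -0.33 -0.41 -0.39 -0.44 -0.48 -0.39 -0.37]
```

jog_arm --plan '[[50,[0,0,0],[0,-0.15,0]],[50,[0,0,0],[0,-0.3,0]],[50,[0,0,0],[0,-0.3,0]],[50,[0,0,0],[0,-0.3,0]],[50,[0,0,0],[0,-0.3,0]],[50,[0,0,0],[0,-0.3,0]],[50,[0,0,0],[0,-0.3,0]]]'

```text
clock: 10.4
position: [457.7, 319.5, 105.6]
ee_rot: [0.991, 0.109, -0.078, 0.009]
contact_force: [-0.8, -0.0, -5.1]
gripper_width: 61.2
grasp_force: 74.9
```

```bash
python3 avg.py
```

```text
10.9 [458.2 319.6 105.3] F [-0.08  0.12 -4.53] M [-0.003  0.413  0.001] sd [0.037 0.025 0.029] My [0.43 0.36 0.44 0.44 0.42 0.44 0.4  0.41 0.4  0.39]
```

jog_arm --plan '[[50,[0,0,0],[0,0.15,0]],[50,[0,0,0],[0,0.15,0]],[50,[0,0,0],[0,0.15,0]]]'

```text
clock: 11.28
position: [458.5, 320.2, 105.9]
ee_rot: [0.994, 0.109, 0.0, -0.0]
contact_force: [0.8, 0.6, -5.2]
gripper_width: 60.9
grasp_force: 74.8
```

```bash
python3 avg.py
```

```text
11.775 [458.3 319.6 105.2] F [-0.18  0.07 -4.79] M [-0.018 -0.029 -0.003] sd [0.035 0.015 0.032] My [-0.02 -0.02 -0.01 -0.03 -0.05 -0.01 -0.05 -0.05 -0.04 -0.02]
```

jog_arm --plan '[[50,[0,0,0],[0,0.15,0]],[50,[0,0,0],[0,0.15,0]],[50,[0,0,0],[0,0.15,0]],[50,[0,0,0],[0,0.15,0]],[50,[0,0,0],[0,0.1,0]],[50,[0,0,0],[0,0.05,0]],[50,[0,0,0],[0,0.02,0]],[50,[0,0,0],[0,0.0,0]],[50,[0,0,0],[0,0.0,0]]]'

```text
clock: 12.9
position: [459.0, 320.1, 105.4]
ee_rot: [0.994, 0.109, 0.0, -0.0]
contact_force: [0.2, -0.4, -4.7]
gripper_width: 61.2
grasp_force: 74.8
```

```bash
python3 avg.py
```

```text
13.4 [458.1 319.6 105.4] F [ 0.23 -0.3  -4.63] M [-0.042  0.115  0.01 ] sd [0.036 0.028 0.023] My [0.13 0.08 0.09 0.13 0.12 0.07 0.11 0.17 0.13 0.12]
```

jog_arm --plan '[[50,[0,0,0],[0,-0.15,0]],[50,[0,0,0],[0,-0.15,0]],[50,[0,0,0],[0,-0.15,0]],[50,[0,0,0],[0,-0.15,0]],[50,[0,0,0],[0,-0.1,0]],[50,[0,0,0],[0,-0.05,0]],[50,[0,0,0],[0,-0.02,0]],[50,[0,0,0],[0,0.0,0]],[50,[0,0,0],[0,0.0,0]]]'

```text
clock: 14.52
position: [457.5, 319.3, 105.5]
ee_rot: [0.994, 0.109, -0.0, 0.0]
contact_force: [0.0, -0.4, -4.2]
gripper_width: 61.3
grasp_force: 74.8
```

```bash
python3 avg.py
```

```text
15.025 [458.3 319.6 105.2] F [ 0.19  0.19 -4.75] M [-0.043 -0.087 -0.01 ] sd [0.036 0.03  0.033] My [-0.07 -0.03 -0.12 -0.13 -0.1  -0.1  -0.11 -0.11 -0.05 -0.06]
```

jog_arm --plan '[[50,[0,0,0],[0,0.15,0]],[50,[0,0,0],[0,0.15,0]],[50,[0,0,0],[0,0.15,0]],[50,[0,0,0],[0,0.15,0]],[50,[0,0,0],[0,0.1,0]],[50,[0,0,0],[0,0.05,0]],[50,[0,0,0],[0,0.02,0]],[50,[0,0,0],[0,0.0,0]],[50,[0,0,0],[0,0.0,0]]]'

```text
clock: 16.15
position: [459.0, 320.2, 105.4]
ee_rot: [0.994, 0.109, 0.0, -0.0]
contact_force: [-0.6, -0.6, -5.0]
gripper_width: 61.1
grasp_force: 74.8
```

```bash
python3 avg.py
```

```text
16.65 [458.  319.6 105.4] F [-0.02  0.12 -4.94] M [0.009 0.099 0.006] sd [0.033 0.027 0.03 ] My [0.13 0.1  0.12 0.13 0.07 0.13 0.08 0.09 0.04 0.1 ]
```

jog_arm --plan '[[50,[0.5,0,0],[0,0,0]],[50,[0,0,0],[0,0,0]],[50,[-0.5,0,0],[0,0,0]],[50,[0,0,0],[0,0,0]],[50,[0.5,0,0],[0,0,0]],[50,[0,0,0],[0,0,0]],[50,[-0.5,0,0],[0,0,0]],[50,[0,0,0],[0,0,0]],[50,[0,0,0],[0,0,0]],[50,[0,0,0],[0,0,0]]]'

```text
clock: 17.9
position: [458.1, 319.6, 105.2]
ee_rot: [0.994, 0.109, -0.0, 0.0]
contact_force: [-0.7, -0.2, -3.9]
gripper_width: 61.3
grasp_force: 76.3
```

```bash
python3 avg.py
```

```text
18.4 [458.1 319.6 105.4] F [ 0.14 -0.09 -4.73] M [-0.02   0.104  0.011] sd [0.025 0.028 0.025] My [0.1  0.12 0.12 0.1  0.07 0.05 0.09 0.12 0.15 0.13]
```

The moment flips by about 0.2 N·m and does so repeatably (−0.09 ↔ +0.10), so this first case is the loose one. The other two can stay where they are. Next I carry this case to the reader.

jog_arm --plan '[[50,[-0.05,0.2,-0.1],[0,0,0]],[50,[-0.1,0.5,-0.2],[0,0,0]],[50,[-0.15,0.74,-0.3],[0,0,0]]]'

```text
clock: 18.77
position: [459.2, 242.2, 136.1]
ee_rot: [0.994, 0.109, -0.0, 0.0]
contact_force: [0.4, 1.2, -4.3]
gripper_width: 61.5
grasp_force: 76.4
```

jog_arm --plan '[[50,[-0.08,0.37,0],[0,0,0]],[50,[-0.16,0.74,0],[0,0,0]]]'

```text
clock: 19.02
position: [459.8, 166.6, 136.2]
ee_rot: [0.994, 0.109, 0.001, -0.0]
contact_force: [1.3, -0.4, -5.7]
gripper_width: 60.8
grasp_force: 76.4
```

jog_arm --plan '[[50,[-0.07,0.35,0],[0,0,0]],[50,[-0.12,0.6,0],[0,0,0]],[50,[-0.16,0.74,0],[0,0,0]],[50,[-0.16,0.74,0],[0,0,0]],[50,[-0.16,0.74,0],[0,0,0]],[50,[-0.16,0.74,0],[0,0,0]],[50,[-0.16,0.74,0],[0,0,0]],[50,[-0.16,0.74,0],[0,0,0]],[50,[-0.16,0.74,0],[0,0,0]],[50,[-0.16,0.74,0],[0,0,0]]]'

```text
clock: 20.27
position: [460.3, 92.7, 135.3]
ee_rot: [0.994, 0.109, -0.0, 0.0]
contact_force: [0.4, -0.7, -4.8]
gripper_width: 61.0
grasp_force: 76.4
```

```bash
python3 t.py; python3 - <<'E'
from h import *
a=get_image('scene');cv2.imwrite('pics/end.png',a['img'][...,::-1])
P=pts(a);m=cv2.inRange(cv2.cvtColor(a['img'],cv2.COLOR_RGB2HSV),(5,140,90),(22,255,255))
k,l,st,c=cv2.connectedComponentsWithStats(m)
for i in range(1,k):
    if st[i,4]>80:
        q=P[l==i];z=np.nanpercentile(q[:,2],90);r=cv2.minAreaRect(q[abs(q[:,2]-z)<6][:,:2].astype(np.float32));print(c[i].round(),z.round(),np.round(r[0]),np.round(r[1]),r[2])
E
```

```text
20.275 [460.3  92.7 135.3] F [ 0.41 -0.65 -4.81] M tool axes [-0.032  0.162  0.008] w 61.0 76 tilt [-0. -0. -1.]
[258. 218.] 176.0 [447.  91.] [92. 64.] 13.215727806091309
[318. 301.] 49.0 [446. -83.] [ 64. 110.] 88.92085266113281
[421. 336.] 49.0 [ 508. -297.] [111.  62.] 12.802465438842773
```

View pics/end.png

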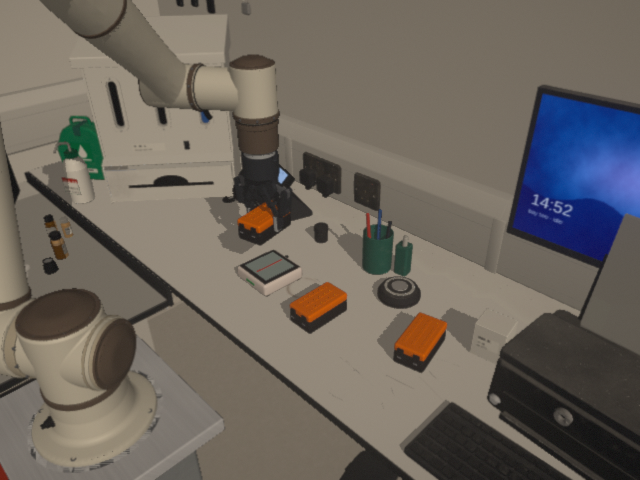

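The picture shows the case held level at px (262,223), above the reader at (269,270). The other two cases are still at (318,301) and (421,336), and the bystanders haven't moved.

```bash
python3 -c "
from bench import job_done;print(job_done())"
```

```text
the job is handed in; nothing more can be done
None
```

I handed the job in at about 20 s with the rattling case (the first one tried, at about x 458, y 320 mm) held level and still, centred over the reader about 95 mm above its window; the other two cases were never touched, and the hand-in returned no verdict.

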